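Latch the filter cover of a laser-cutter fume box

ROBOT

A 6-joint arm with a two-finger parallel gripper is mounted at the origin on the work surface. World frame = base frame: x ahead of the robot, y to its left, z up, the work surface at z = 0. Lengths are in m, angles in rad, forces in N, time in s.
With the tool pointing down it reaches from about 0.25 to 0.775 m from the base axis. Payload 4 kg.
Tool frame: the origin (TCP) lies between the finger pads; the fingertips stand 22 mm ahead of it and the grasp point (between the pads) lies 3 mm ahead of it; z points along the fingers, y is the direction in which the jaws open and shut (so a half turn about z gives the same grasp; the last joint's range is limited). The gripper opens to 94 mm and grips with 3 to 60 N. Pads are 16 mm wide; open, the fingers measure 119 mm over their backs; the gripper's body (75 mm by 177 mm) begins 78 mm behind the grasp point.
Start: joints at [-0.103, 0.087, 1.371, -0, 1.684, -0.103], TCP at [0.55, -0, 0.228] pointing down, gripper open.
Joint ranges: [-3.1, 3.1], [-0.76, 2.03], [0.27, 2.55], [-1.08, 4.22], [0.17, 2.65], [-2.57, 2.57]. Speed limits (rad/s): [2.79, 2.79, 3.14, 3.14, 3.14, 3.14].

INTERFACE

Orientations are given as a unit quaternion [x, y, z, w].
In Python, from workcell import observe, imaging, ctrl gives the robot as it stands.
- The arm moves only by the tool apply_moves, never from a script. Its arguments are lists of equal length, an entry for each row: "slide": the shift along the tool's x, y, z in mm, a list of three; "rotation": the turn, a rotation vector about the tool's x, y, z in rad, a list of three. In form: {"slide": [[dx, dy, dz], ...], "rotation": [[wx, wy, wz], ...]}. A call has 1 to 8 rows; each row shifts and turns the pose as measured when the row begins, along the tool's axes as they then stand; what a row does not reach is not made up. A row lasts 1/10 s, in which the tool goes at most 50 mm and 8.59 degrees, less where a joint would pass 70% of its speed; a pose out of reach is approached as far as the arm can. A call with a gripper value outside its range is refused whole. "hand" is the opening, from 0 (shut) to 1 (fully open), set as the call begins (left out, the last holds). The fingers move at their own pace and stop on an object; "grip_force" is the grip in N (left out, the last holds). Time passes only in rows, so rows that do not move let the fingers close. It gives the time, the measured TCP pose, the force and the opening at its end, in the units of the state.
- observe(): the state, without advancing time (a new reading comes with each control period).
- imaging.grab_frame(name): name is "scene" or "side" or "wrist"; returns the picture (420x560x3 uint8, red, green, blue); there is no depth.
- imaging.get_calibration(name): a dict with "K" (3x3 intrinsics, pixels), "R" (3x3) and "t" (3): a world point X has camera coordinates R X + t; the wrist camera has in their place "tool_from_camera" (4x4, takes a point from camera to tool coordinates, whose origin is the TCP and whose axes are the flange's). Camera axes: x right, y down, z forward; pixel columns grow to the right and rows downward; lengths in m; the calibration is good to about 2 mm. A picture is of the moment at which its call begins: read the wrist's pose just before it. get_calibration takes no time and is no camera call.
- ctrl.sign_off(): hands the job in, once; it reports no verdict.
The state is a dict: "t": time; "joint_positions": joint angles; "qvel": joint speeds; "effort": joint torques, N m; "position": TCP position; "tool_rot": TCP orientation; "ft_force": force on the tool from outside, world axes, zero at the start; "moment": the same for the moment, N m; "grip_width": finger opening in m.
Only numpy, scipy, OpenCV 4.12 (cv2) and the standard library are available. Lean on these libraries where they do the work, as an engineer would, in place of code of your own. Each camera call takes 0.05 s, during which the arm holds its last target. There are 200 camera calls.

TASK

Shut the blue filter cover of the fume box with its draw latch: take the wire loop by its yellow tab, hook its bar behind the steel keeper and draw it snug with a light pull of about 6 N (never more than 12 N on keeper or cover while you hold the loop, or the wire bends), then let go of the loop and press the red lever over centre until it lies fully down, without forcing it (under 35 N). The keeper's exact place is not known, so feel for it; leave the other things where they are.

Things in the scene. Friction and masses are not known exactly. Their poses are not given: they have to be found in the camera images.
- filter_box: the grey fume box, 360 x 220 mm, 130 mm tall, fixed. Origin at the centre of its underside; x points from the lever end to the cover end (the way the cover slides open), z up. Its deck, 130 mm up, carries the latch on the -x part; the blue cover, its top also 130 mm up, fills the +x part. A black rubber seal lies between them
- latch_pivot (a point): lever pivot of the draw latch, axes as filter_box's, at (-60, 0, 146) mm in the frame of filter_box, so 16 mm above the deck. The lever turns about its y axis. The steel base plate below it spans x from -29 to +21 mm, y +-18 mm about it, 8 mm high
- lever (a joint): angle of the red lever, rad: 0 = fully down on its stop, flat, pointing to -x of filter_box; pi/2 = upright; 2.4 = other stop, leaning over the cover. Light friction: it stays where it is left. The lever is 22 mm wide (y), 5 mm thick, from 7 to 70 mm from the pivot, centred on the line from latch_pivot to lever_tip. Pressing it down takes 5 to 10 N near its tip; past centre it snaps down by itself
- lever_tip (a point): the free end of the red lever, 66 mm from the pivot
- loop: the wire loop. Origin on its axis (along y) in the lever, 20 mm from latch_pivot on the line to lever_tip; x towards the bar. It turns freely there, so moving the tab swings the loop and, with it, the lever
- loop_bar (a point): middle of the loop's hook bar, along y, 6 mm thick, 36 mm wide, 70 mm from the loop's axis. At first it lies loose on top of the keeper. Once hooked and snug (lever at 0.8 to 1.8 rad) pressing the lever down draws it tight; past centre, with the lever down, it is 50 mm from the pivot along x
- tab_center (a point): centre of the loop's yellow finger tab, 18 mm long, 12 mm wide (y: pinch it across this, it can swivel between the fingers), 36 mm tall, axes of the loop. In the loop's frame it lies 13.4 mm beyond loop_bar in x and 27.4 mm above it in z, and leans back 0.4 rad towards the lever, so that it stands upright, its centre 23 mm above the cover, when the bar is hooked
- cover_edge (a point): middle of the top edge of the blue cover on the lever's side, axes as filter_box's. The cover, 184 mm wide, slides along x with a stiff friction of 24 N; it starts 2 to 6 mm off the seal, meets it when this point is 31 mm from latch_pivot along x, and the seal then gives way at 2.5 N per mm
- cover: the blue cover; origin on its top, 24.5 mm in +x from cover_edge. On it stands the keeper, a steel hook 24 mm wide (y), 13 mm tall: a post with a lip at the top, 3.5 mm thick, reaching 6 mm beyond it in +x. The bar belongs under the lip against the post: then it is within 4 mm in x of this origin (its screw setting is not measured) and 3 to 6 mm above it. Pass 6 mm further to clear the lip. A rubber pad lies behind it
- chip_mid (a point): wooden chip 50 x 30 x 6 mm on the deck beside the lever, centre (bystander; leave where it is)
- gauge_mid (a point): brass focus gauge, 16 mm across, 22 mm tall, on the deck on the other side, centre (bystander; leave where it is)
- water_mid (a point): clear water bottle 64 mm across, 200 mm tall, centre (bystander; leave where it is)
- driver_grip (a point): orange screwdriver lying on the table, its grip (bystander; leave where it is)
- mug_mid (a point): white mug 80 mm across, 90 mm tall, half-way up (bystander; leave where it is)
- sample_a_mid (a point): dark wood sample 100 x 50 x 12 mm, centre (bystander; leave where it is)
- sample_b_mid (a point): light wood sample 100 x 50 x 12 mm, centre (bystander; leave where it is)

How it is judged:
By the outcome, as a careful person would: the job done as asked, in the order asked, and still so for the second after the job is handed in, with the robot touching nothing.
It also fails if it takes over 69 s, if anything falls off the work surface, if the arm or the gripper's body presses on something with over 40 N, if the wrist force passes 120 N, or if a joint passes its speed limit or range.

## Working session

There is one attempt and no reset: what is moved stays moved. The work goes in short steps, Python scripts to look and compute and a tool call to move; the robot and the scene stay as the last step left them, time stands still between calls to the robot, and variables do not carry over. Pictures are saved under pics/ and viewed, about 8 in all and at most 12, crops included, and the job is handed in when it is done.

Besides the shell and the picture viewer there is one more tool, called after "Emit:" by a JSON object that holds its "method" and its "body". apply_moves: Moves the arm, as the interface text tells. Its arguments: {"type":"object","properties":{"slide":{"type":"array","items":{"type":"array","items":{"type":"number"}}},"rotation":{"type":"array","items":{"type":"array","items":{"type":"number"}}},"hand":{"type":"number"},"grip_force":{"type":"number"}},"required":["slide","rotation"]}

```bash
mkdir -p pics; ls
cat > h.py <<'E'
import numpy as np, cv2
from workcell import observe, imaging, ctrl
from scipy.spatial.transform import Rotation as Ro
def cam(name):
    s=observe(); c=imaging.get_calibration(name); K=np.array(c["K"])
    if name=="wrist":
        T=np.array(c["tool_from_camera"]); R=Ro.from_quat(s["tool_rot"]).as_matrix()
        Rw=R@T[:3,:3]; o=R@T[:3,3]+np.array(s["position"])
    else:
        Rw=np.array(c["R"]).T; o=-Rw@np.array(c["t"])
    return K,Rw,o
def grab(name,fn):
    C=cam(name); im=imaging.grab_frame(name); cv2.imwrite(fn,im[:,:,::-1]); return im,C
def ray(C,uv):
    K,Rw,o=C; d=Rw@np.linalg.solve(K,[uv[0],uv[1],1]); return o,d/np.linalg.norm(d)
def onz(C,uv,z):
    o,d=ray(C,uv); return o+d*(z-o[2])/d[2]
def tri(*rs):
    A=np.zeros((3,3));b=np.zeros(3)
    for o,d in rs:
        P=np.eye(3)-np.outer(d,d);A+=P;b+=P@o
    x=np.linalg.solve(A,b); return x,[np.linalg.norm((np.eye(3)-np.outer(d,d))@(x-o)) for o,d in rs]
E
python3 - <<'E'
from h import *
print(observe())
a,_=grab("scene","pics/a.png");b,_=grab("side","pics/b.png");c,_=grab("wrist","pics/c.png")
for n in("scene","side","wrist"):
    K,R,o=cam(n);print(n,K[0,0],o.round(3),R[:,2].round(2))
E
```

```text
pics
{'t': 0.0, 'joint_positions': array([-1.03137758e-01,  8.79235446e-02,  1.37222208e+00, -3.31316760e-05,
        1.68358797e+00, -1.03127391e-01]), 'qvel': array([ 0.00150398, -0.00050983,  0.0011094 ,  0.00077269, -0.00235893,
        0.00011652]), 'effort': array([ 1.28542815e-03, -3.40182602e+01, -3.02423716e+01,  7.18220207e-02,
        3.29729996e-02, -1.13141955e-04]), 'position': array([5.49508078e-01, 1.46535584e-05, 2.26337637e-01]), 'tool_rot': array([ 7.07111347e-01,  7.07101405e-01, -6.87766438e-04, -8.20461796e-04]), 'ft_force': array([ 0.79182086, -0.53323865,  0.92573513]), 'moment': array([0.02263932, 0.0270075 , 0.03034982]), 'grip_width': 0.09415888595308557}
scene 539.422238975818 [ 1.491 -0.351  1.116] [-0.7   0.22 -0.68]
side 480.34522871306444 [-0.188 -0.94   1.139] [ 0.45  0.59 -0.67]
wrist 345.2078142731476 [0.549 0.071 0.385] [-0.   -0.24 -0.97]
```

View pics/a.png

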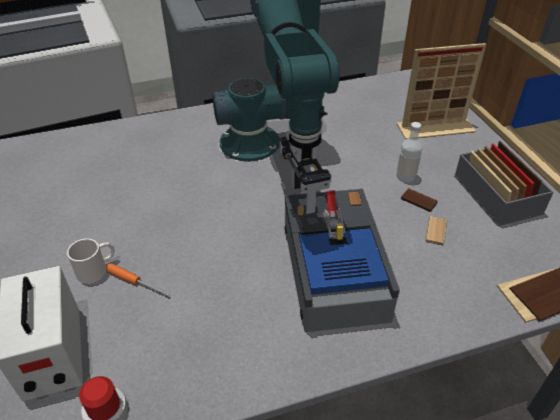

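View pics/b.png

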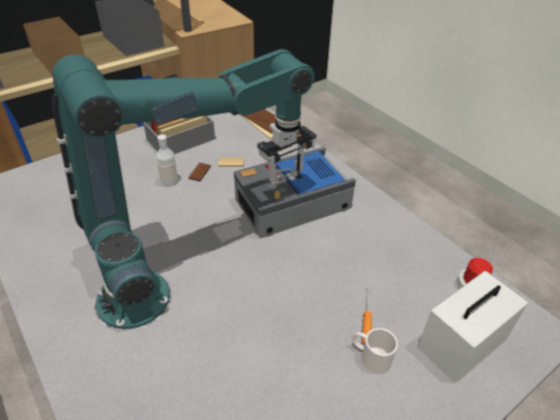

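View pics/c.png

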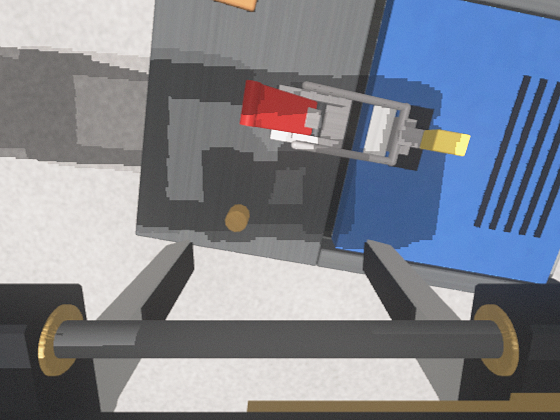

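The wrist view shows the latch clearly: red lever at about (275,105), bar at (395,135), yellow tab at (445,142). The box corner is near (137,234), and the chip and gauge lie on the deck. The scene and side views show the box yawed slightly, with the arm over it.

Run:
```python
from h import *
C=cam("wrist")
for uv in[(137,234),(155,0),(318,265),(330,248),(540,283),(388,0),(320,262),(237,218)]: print(uv,onz(C,uv,.13).round(4))
im=cv2.imread("pics/c.png")
cr=cv2.resize(im[60:200,220:490],None,fx=2.9,fy=2.9,interpolation=cv2.INTER_CUBIC)
a=cv2.imread("pics/a.png"); cr2=cv2.resize(a[180:260,285:385],(500,400),interpolation=cv2.INTER_CUBIC)
cv2.imwrite("pics/d.png",cr)
for n,f in(("scene","a"),("side","b"),("wrist","c")):
    h=cv2.cvtColor(cv2.imread(f"pics/{f}.png"),cv2.COLOR_BGR2HSV)
    for nm,lo,hi in(("yel",(22,120,120),(34,255,255)),("red",(0,170,90),(6,255,255)),("blue",(100,150,60),(120,255,255)),("org",(5,100,80),(20,255,255))):
        m=cv2.inRange(h,lo,hi); k,l,st,ce=cv2.connectedComponentsWithStats(m)
        print(n,nm,[(st[i].tolist(),ce[i].round(1).tolist()) for i in range(1,k) if st[i][4]>12][:8])
```

```text
(137, 234) [ 0.4394 -0.0121  0.13  ]
(155, 0) [0.4675 0.1499 0.13  ]
(318, 265) [ 0.5804 -0.0378  0.13  ]
(330, 248) [ 0.5893 -0.0235  0.13  ]
(540, 283) [ 0.7589 -0.0531  0.13  ]
(388, 0) [0.6211 0.1499 0.13  ]
(320, 262) [ 0.5819 -0.0352  0.13  ]
(237, 218) [0.5173 0.0008 0.13  ]
scene yel [([337, 225, 6, 4, 20], [339.5, 226.5])]
scene red [([492, 144, 42, 40, 160], [512.8, 163.5]), ([327, 192, 9, 20, 133], [330.9, 201.4]), ([79, 377, 35, 32, 823], [96.1, 392.3])]
scene blue [([511, 74, 49, 54, 1894], [538.4, 101.2]), ([300, 229, 88, 65, 3863], [342.5, 261.5])]
scene org [([441, 53, 18, 5, 32], [450.5, 55.2]), ([420, 55, 19, 11, 43], [430.2, 57.7]), ([461, 54, 16, 9, 64], [467.2, 57.9]), ([418, 69, 7, 10, 41], [421.5, 73.6]), ([429, 72, 6, 6, 18], [432.2, 74.9]), ([435, 79, 12, 7, 41], [439.4, 81.8]), ([446, 81, 6, 7, 15], [449.4, 84.3]), ([452, 89, 7, 8, 35], [455.7, 92.1])]
side yel []
side red [([153, 122, 3, 9, 19], [154.0, 126.0]), ([465, 259, 27, 23, 345], [476.6, 268.1])]
side blue [([137, 76, 14, 3, 26], [144.2, 77.5]), ([3, 102, 28, 60, 270], [16.9, 131.4]), ([289, 152, 54
[... 484 characters left out ...]
, 81, 10, 27, 87], [247.1, 92.6]), ([248, 82, 68, 53, 1755], [279.8, 112.1]), ([252, 91, 7, 9, 24], [255.5, 95.0]), ([240, 110, 7, 15, 58], [242.8, 117.4])]
wrist blue [([395, 0, 15, 22, 75], [401.5, 11.1]), ([383, 0, 169, 83, 4149], [469.6, 40.5]), ([405, 3, 5, 8, 17], [407.2, 6.3]), ([470, 6, 18, 10, 37], [478.9, 10.6]), ([491, 7, 7, 9, 21], [494.0, 10.7]), ([499, 9, 17, 7, 38], [508.4, 12.0]), ([496, 17, 11, 7, 14], [500.6, 19.8]), ([389, 19, 8, 8, 25], [392.6, 22.6])]
wrist org [([214, 0, 43, 12, 274], [240.5, 3.6]), ([225, 204, 24, 28, 492], [237.0, 217.6]), ([38, 305, 44, 71, 1367], [55.3, 340.3]), ([475, 305, 44, 71, 1405], [501.5, 341.1]), ([248, 393, 312, 19, 3407], [426.9, 405.0])]
```

View pics/d.png

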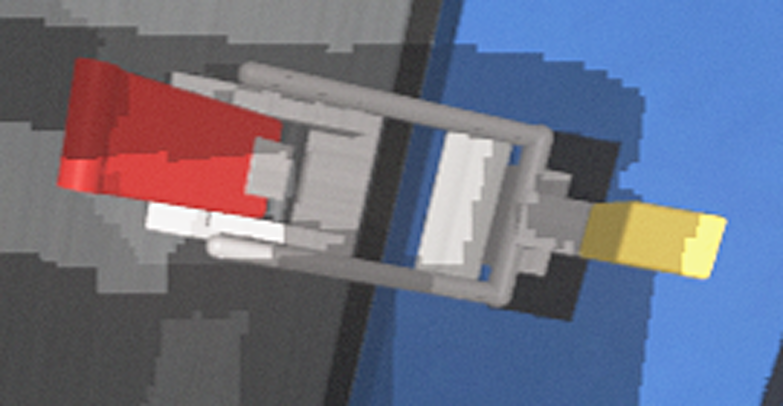

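```bash
cat >> h.py <<'E'
yaw=-0.172; ex=np.array([np.cos(yaw),np.sin(yaw),0]); ey=np.array([-np.sin(yaw),np.cos(yaw),0]); PIV=np.array([.5765,.0756,.146])
def loc(p): # pivot-relative, mm, box axes
    d=np.asarray(p)-PIV; return (np.array([d@ex,d@ey,d[2]])*1000).round(1)
def wor(x,y,z): return PIV+(ex*x+ey*y+np.array([0,0,z]))/1000
def proj(C,p):
    K,Rw,o=C; q=K@(Rw.T@(p-o)); return (q[:2]/q[2]).round(1)
E
python3 - <<'E'
from h import *
C=cam("wrist"); S=cam("scene")
def f(x,y): return (220+x/2.9,60+y/2.9)
for n,p,zs in(("barR",(541,133),(.143,.146)),("barL",(505,292),(.143,.146)),("keepTopR",(492,140),(.143,)),("keepBotR",(470,275),(.143,)),("keepTL",(450,135),(.143,)),("keepBL",(420,265),(.143,)),("tipT",(78,60),(.18,.19,.2,.21)),("tipB",(60,187),(.18,.19,.2,.21)),("tabtopR",(725,215),(.17,.18,.19)),("tabtopB",(705,277),(.17,.18,.19)),("pivotplateR",(380,115),(.138,)),("pad",(620,140),(.13,)),("pad",(573,320),(.13,))):
    print(n,[loc(onz(C,f(*p),z)).tolist() for z in zs])
for th in(.6,.8,1,1.2,1.4): print(th,[proj(Q,wor(-66*np.cos(th),0,66*np.sin(th))).tolist() for Q in(C,S)])
print(proj(C,wor(0,0,0)))
E
```

```text
barR [[56.3, 16.7, -3.0], [55.3, 16.4, 0.0]]
barL [[57.4, -20.2, -3.0], [56.3, -20.1, 0.0]]
keepTopR [[45.6, 13.2, -3.0]]
keepBotR [[48.1, -17.8, -3.0]]
keepTL [[35.7, 12.7, -3.0]]
keepBL [[35.8, -17.5, -3.0]]
tipT [[-47.6, 10.5, 34.0], [-46.6, 9.5, 44.0], [-45.5, 8.6, 54.0], [-44.5, 7.6, 64.0]]
tipB [[-47.6, -13.6, 34.0], [-46.6, -13.4, 44.0], [-45.5, -13.2, 54.0], [-44.5, -13.0, 64.0]]
tabtopR [[89.3, 4.4, 24.0], [83.9, 3.8, 34.0], [78.6, 3.2, 44.0]]
tabtopB [[89.1, -8.7, 24.0], [83.7, -8.7, 34.0], [78.3, -8.7, 44.0]]
pivotplateR [[19.7, 14.7, -8.0]]
pad [[80.2, 19.8, -16.0]]
pad [[80.7, -24.8, -16.0]]
0.6 [[231.4, 97.5], [329.8, 192.8]]
0.8 [[244.8, 99.0], [330.7, 192.1]]
1 [[263.4, 101.5], [331.7, 192.3]]
1.2 [[286.4, 105.1], [332.8, 193.6]]
1.4 [[312.5, 109.4], [333.9, 195.8]]
[319.7 116.3]
```

Emit:
{"method": "apply_moves", "body": {"slide": [[0, 0, -25], [0, 0, -20], [0, 0, 0], [0, 0, 0], [0, 0, 0], [0, 0, 0], [0, 0, 0], [0, 0, 0]], "rotation": [[0, 0, -0.14], [0, 0, -0.14], [0, 0, -0.14], [0, 0, -0.14], [0, 0, -0.14], [0, 0, -0.14], [0, 0, -0.14], [0, 0, -0.14]], "hand": 0.45}}

```text
t: 0.95
position: [0.5481, 0.0002, 0.2691]
tool_rot: [0.201, 0.98, -0.0, -0.005]
ft_force: [0.2, -0.4, 1.2]
grip_width: 0.0422
```

Emit:
{"method": "apply_moves", "body": {"slide": [[0, 0, 0], [0, 0, 0], [0, 0, 0]], "rotation": [[0, 0, -0.14], [0, 0, -0.14], [0, 0, 0]]}}

```text
t: 1.25
position: [0.5476, 0.0003, 0.2675]
tool_rot: [0.057, 0.998, 0.0, -0.007]
ft_force: [-0.1, 0.8, -0.1]
grip_width: 0.0424
```

```bash
sed -i 's/PIV=np.array(.*/PIV=np.array([.5762,.0736,.146])/' h.py
cat >> h.py <<'E'
def goto(target,ztilt=True):
    """remaining move to TCP target with tool x=-ex,y=ey,z=-Z: slide mm & rotvec in tool frame"""
    s=observe(); R=Ro.from_quat(s["tool_rot"]); Rt=Ro.from_matrix(np.c_[-ex,ey,[0,0,-1]])
    print("t",round(s["t"],2),"slide",(R.inv().apply(target-s["position"])*1000).round(1),"rot",(R.inv()*Rt).as_rotvec().round(3),"tip/grasp loc",loc(s["position"]+R.apply([0,0,.003])),"F",np.array([s["ft_force"]@ex,s["ft_force"]@ey,s["ft_force"][2]]).round(1),"w",s["grip_width"])
E
python3 - <<'E'
from h import *
print(observe()["joint_positions"].round(2)); goto(wor(74,0,24+4+3))
E
```

```text
[-0.1   0.09  1.29  0.    1.78 -1.56]
t 1.25 slide [-95.2  71.8  89.3] rot [-0.    -0.013  0.059] tip/grasp loc [-15.7 -77.1 118.5] F [-0.3  0.8 -0.1] w 0.04243366960328508
```

Emit:
{"method": "apply_moves", "body": {"slide": [[-32, 24, 0], [-32, 24, 0], [-30, 20, 15], [0, 0, 15], [0, 0, 0]], "rotation": [[0, -0.013, 0.059], [0, 0, 0], [0, 0, 0], [0, 0, 0], [0, 0, 0]]}}

```text
t: 1.75
position: [0.653, 0.0538, 0.2329]
tool_rot: [0.096, 0.995, -0.001, -0.002]
ft_force: [0.4, -0.3, -0.2]
grip_width: 0.0427
```

Run:
```python
from h import *
goto(wor(74,0,31))
im,C=grab("wrist","pics/e.png")
h=cv2.cvtColor(im,cv2.COLOR_RGB2HSV); m=cv2.inRange(h,(22,120,120),(34,255,255)); k,l,st,ce=cv2.connectedComponentsWithStats(m)
for i in range(1,k):
    if st[i][4]>50: print(st[i],ce[i],[loc(onz(C,ce[i],z)).tolist() for z in(.17,.19)])
for p in((55.5,0,0),(74,0,24),(70,0,42)): print(p,proj(C,wor(*p)))
```

```text
t 1.75 slide [ 5.   6.4 55.9] rot [-0.002 -0.004 -0.02 ] tip/grasp loc [79.1 -6.4 83.9] F [ 0.4 -0.2 -0.2] w 0.04269941798132081
[277 212  20  31 406] [286.80788177 229.77832512] [[76.3, -0.7, 24.0], [70.2, -1.1, 44.0]]
(55.5, 0, 0) [286.6 192.4]
(74, 0, 24) [287.8 226.4]
(70, 0, 42) [288.5 228.5]
```

View pics/e.png

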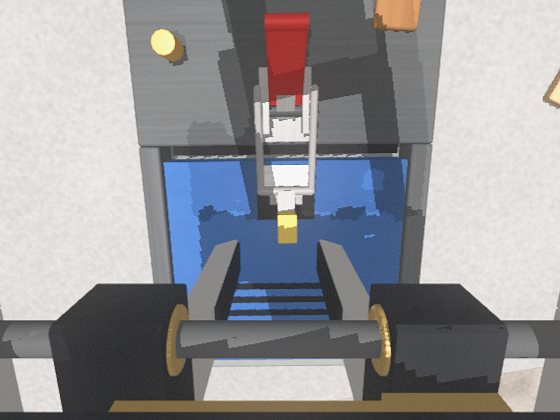

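The latch is centred near column 287, with the tab at (287,229), the bar at v≈190 and the pale keeper at v≈175. This matches the prediction to 2 mm.

Emit:
{"method": "apply_moves", "body": {"slide": [[4, 6, 14], [0, 0, 14], [0, 0, 14], [0, 0, 0]], "rotation": [[0, 0, -0.02], [0, 0, 0], [0, 0, 0], [0, 0, 0]]}}

```text
t: 2.2
position: [0.6484, 0.0581, 0.1944]
tool_rot: [0.089, 0.996, -0.001, 0.001]
ft_force: [-0.6, 0.1, -0.6]
grip_width: 0.042
```

Run:
```python
from h import *
goto(wor(74.5,-0.5,31))
```

```text
t 2.2 slide [-0.6  2.4 17.4] rot [-0.001  0.003 -0.006] tip/grasp loc [73.8 -2.9 45.4] F [-0.6 -0.  -0.6] w 0.04203854779976759
```

Emit:
{"method": "apply_moves", "body": {"slide": [[0, 2.5, 9], [0, 0, 8], [0, 0, 0]], "rotation": [[0, 0, 0], [0, 0, 0], [0, 0, 0]]}}

```text
t: 2.5
position: [0.6491, 0.0598, 0.1779]
tool_rot: [0.09, 0.996, -0.001, 0.003]
ft_force: [-0.6, -0.3, 0.2]
grip_width: 0.0424
```

Emit:
{"method": "apply_moves", "body": {"slide": [[0, 0, 0], [0, 0, 0], [0, 0, 0], [0, 0, 0], [0, 0, 0]], "rotation": [[0, 0, 0], [0, 0, 0], [0, 0, 0], [0, 0, 0], [0, 0, 0]], "hand": 0, "grip_force": 15}}

```text
t: 3.0
position: [0.6498, 0.06, 0.1791]
tool_rot: [0.09, 0.996, -0.0, 0.004]
ft_force: [-0.3, 0.9, -0.8]
grip_width: 0.0121
```

```bash
cat >> h.py <<'E'
from scipy.optimize import fsolve
G=np.array([81.8,31.1]) # grasp point from loop axis, loop frame
def fk(th,ph):
    a=np.array([-20*np.cos(th),20*np.sin(th)]); r=lambda v:a+np.array([v[0]*np.cos(ph)-v[1]*np.sin(ph),v[0]*np.sin(ph)+v[1]*np.cos(ph)])
    return r([70,0]),r(G)
def bar2grasp(b):
    q=fsolve(lambda q:fk(*q)[0]-b,[1.4,-.3]); return q.round(3),fk(*q)[1].round(1)
def grasp2bar(g):
    q=fsolve(lambda q:fk(*q)[1]-g,[1.3,-.3]); return q.round(3),fk(*q)[0].round(1)
E
python3 - <<'E'
from h import *
goto(wor(74.5,-0.5,31)); s=observe(); g=loc(np.array(s["position"])-[0,0,.003])
print("bar now",grasp2bar(g[[0,2]]))
for b in((55.5,0),(58,5),(64,6),(70,5),(70,0),(70,-6),(70,-11.5),(66,-11.5),(60,-11.5),(55,-11.5)): print(b,bar2grasp(b))
E
```

```text
t 3.0 slide [0.4 0.3 2.1] rot [-0.     0.008 -0.008] tip/grasp loc [74.9 -0.8 30.1] F [-0.4  0.8 -0.8] w 0.012094250544970566
bar now (array([ 0.957, -0.205]), array([57. ,  2.1]))
(55.5, 0) (array([ 0.877, -0.221]), array([73.8, 27.7]))
(58, 5) (array([ 0.987, -0.168]), array([74.8, 33.7]))
(64, 6) (array([ 1.334, -0.193]), array([81.6, 34.3]))
(70, 5) (array([ 1.651, -0.215]), array([88.2, 32.9]))
(70, 0) (array([ 1.714, -0.287]), array([90.1, 26.5]))
(70, -6) (array([ 1.812, -0.372]), array([92.3, 18.7]))
(70, -11.5) (array([ 1.922, -0.447]), array([94.1, 11.4]))
(66, -11.5) (array([ 1.739, -0.462]), array([90.4, 11.1]))
(60, -11.5) (array([ 1.441, -0.464]), array([84.5, 11. ]))
(55, -11.5) (array([ 1.137, -0.437]), array([78.9, 11.7]))
```

Emit:
{"method": "apply_moves", "body": {"slide": [[0, 0, -3], [0, 0, -3], [-5, 0, 0], [-5, 0, 0], [-5, 0, 0], [0, 0, 0]], "rotation": [[0, 0, 0], [0, 0, 0], [0, 0, 0], [0, 0, 0], [0, 0, 0], [0, 0, 0]]}}

```text
t: 3.6
position: [0.6644, 0.0574, 0.1859]
tool_rot: [0.09, 0.996, -0.0, 0.002]
ft_force: [0.0, 0.4, -0.6]
grip_width: 0.0122
```

```bash
sed -i 's/^G=.*/G=np.array([81.1,32.9])/' h.py
cat > st.py <<'E'
from h import *
goto(wor(95,-.5,16.5)); s=observe(); g=loc(Ro.from_quat(s["tool_rot"]).apply([0,0,.003])+s["position"]); print("bar",grasp2bar(g[[0,2]]),"M",np.array(s["moment"]).round(2))
E
python3 st.py; python3 -c "
from h import *
for b in((71,0),(71,-6),(71,-11.5)): print(b,bar2grasp(b))"
```

```text
t 3.6 slide [-5.2  0.4 23.5] rot [-0.001  0.004 -0.008] tip/grasp loc [89.7 -0.9 36.9] F [-0.   0.4 -0.6] w 0.012197821714960347
bar (array([ 1.767, -0.187]), array([72.7,  6.6])) M [ 0.09 -0.18  0.01]
(71, 0) (array([ 1.762, -0.284]), array([90.9, 28.5]))
(71, -6) (array([ 1.859, -0.368]), array([93.2, 20.7]))
(71, -11.5) (array([ 1.968, -0.442]), array([95.1, 13.5]))
```

Emit:
{"method": "apply_moves", "body": {"slide": [[-0.5, 0, 4], [-0.5, 0, 4], [-1, 0, 4], [-1, 0, 4], [0, 0, 0]], "rotation": [[0, 0, 0], [0, 0, 0], [0, 0, 0], [0, 0, 0], [0, 0, 0]]}}

```text
t: 4.1
position: [0.6695, 0.0564, 0.1701]
tool_rot: [0.09, 0.996, -0.0, 0.004]
ft_force: [0.2, 1.9, 1.3]
grip_width: 0.0119
```

```bash
python3 st.py
```

```text
t 4.1 slide [-0.1  0.5  7.6] rot [ 0.     0.009 -0.008] tip/grasp loc [94.8 -1.  21.1] F [-0.1  1.9  1.3] w 0.011930737712779032
bar (array([ 1.945, -0.357]), array([72.9, -5.8])) M [ 0.15 -0.02 -0.03]
```

Emit:
{"method": "apply_moves", "body": {"slide": [[0, 0, 2.5], [0, 0, 2], [0, 0, 0]], "rotation": [[0, 0, 0], [0, 0, 0], [0, 0, 0]]}}

```text
t: 4.4
position: [0.6697, 0.0564, 0.1654]
tool_rot: [0.09, 0.996, -0.0, 0.005]
ft_force: [-0.5, -0.3, 0.5]
grip_width: 0.0116
```

```bash
python3 st.py
```

```text
t 4.4 slide [0.1 0.4 2.9] rot [ 0.     0.01  -0.008] tip/grasp loc [95.1 -0.9 16.4] F [-0.4 -0.4  0.5] w 0.011556752826444297
bar (array([ 1.961, -0.409]), array([71.8, -9.4])) M [0.12 0.07 0.07]
```

Emit:
{"method": "apply_moves", "body": {"slide": [[0, 0, 1.5], [0, 0, 1], [0, 0, 0]], "rotation": [[0, 0, 0], [0, 0, 0], [0, 0, 0]]}}

```text
t: 4.7
position: [0.6698, 0.0563, 0.1631]
tool_rot: [0.09, 0.996, -0.0, 0.005]
ft_force: [-0.8, 0.1, 2.4]
grip_width: 0.0117
```

```bash
python3 st.py
```

```text
t 4.7 slide [0.2 0.5 0.6] rot [ 0.     0.01  -0.008] tip/grasp loc [95.2 -1.  14.1] F [-0.8  0.   2.4] w 0.011710850434559722
bar (array([ 1.971, -0.435]), array([ 71.3, -11.1])) M [0.12 0.1  0.02]
```

Emit:
{"method": "apply_moves", "body": {"slide": [[1.5, 0, 0], [1.5, 0, 0], [0, 0, 0]], "rotation": [[0, 0, 0], [0, 0, 0], [0, 0, 0]]}}

```text
t: 5.0
position: [0.668, 0.0567, 0.1637]
tool_rot: [0.09, 0.996, -0.0, 0.007]
ft_force: [0.6, 0.1, 0.8]
grip_width: 0.0118
```

```bash
python3 st.py
```

```text
t 5.0 slide [-1.7  0.5  1.2] rot [ 0.     0.014 -0.008] tip/grasp loc [93.3 -0.9 14.7] F [0.6 0.2 0.8] w 0.011826721977924271
bar (array([ 1.87 , -0.436]), array([ 69.3, -10.4])) M [ 0.15  0.05 -0.03]
```

Emit:
{"method": "apply_moves", "body": {"slide": [[1.5, 0, 0.6], [1.5, 0, 0.4], [0, 0, 0]], "rotation": [[0, 0.01, 0], [0, 0, 0], [0, 0, 0]]}}

```text
t: 5.3
position: [0.6648, 0.0573, 0.1625]
tool_rot: [0.09, 0.996, 0.0, 0.002]
ft_force: [1.1, -0.1, 1.7]
grip_width: 0.0122
```

```bash
python3 st.py
```

```text
t 5.3 slide [-4.9  0.5  0.1] rot [ 0.     0.003 -0.008] tip/grasp loc [90.1 -0.9 13.5] F [1.1 0.1 1.7] w 0.012217544330863844
bar (array([ 1.712, -0.457]), array([ 65.6, -11.1])) M [0.13 0.14 0.01]
```

Emit:
{"method": "apply_moves", "body": {"slide": [[1.3, 0, 0], [1.3, 0, 0], [0, 0, 0]], "rotation": [[0, 0.003, 0], [0, 0, 0], [0, 0, 0]]}}

```text
t: 5.6
position: [0.6641, 0.0574, 0.1629]
tool_rot: [0.09, 0.996, 0.0, 0.003]
ft_force: [1.0, -0.2, 1.6]
grip_width: 0.0123
```

```bash
python3 st.py
```

```text
t 5.6 slide [-5.6  0.5  0.4] rot [ 0.001  0.006 -0.008] tip/grasp loc [89.4 -0.9 13.9] F [ 1.  -0.   1.6] w 0.012264127205373461
bar (array([ 1.675, -0.454]), array([ 65. , -10.8])) M [ 0.09 -0.11  0.04]
```

Emit:
{"method": "apply_moves", "body": {"slide": [[1.3, 0, 0], [1.3, 0, 0], [0, 0, 0]], "rotation": [[0, 0.003, 0], [0, 0, 0], [0, 0, 0]]}}

```text
t: 5.9
position: [0.664, 0.0574, 0.1632]
tool_rot: [0.09, 0.996, 0.0, 0.005]
ft_force: [2.1, -0.1, 1.8]
grip_width: 0.0121
```

```bash
python3 st.py
```

```text
t 5.9 slide [-5.7  0.5  0.7] rot [ 0.001  0.009 -0.009] tip/grasp loc [89.3 -1.  14.2] F [2.1 0.2 1.8] w 0.012126766947178952
bar (array([ 1.669, -0.451]), array([ 65. , -10.6])) M [ 0.09 -0.25 -0.07]
```

Emit:
{"method": "apply_moves", "body": {"slide": [[1.5, 0, -1.5], [1.5, 0, -1.5], [1.5, 0, -1.5], [0, 0, 0]], "rotation": [[0, 0.005, 0], [0, 0, 0], [0, 0, 0], [0, 0, 0]]}}

```text
t: 6.3
position: [0.6632, 0.0575, 0.1648]
tool_rot: [0.091, 0.996, 0.0, 0.006]
ft_force: [2.7, -0.2, 2.2]
grip_width: 0.0118
```

```bash
python3 st.py
python3 - <<'E'
from h import *
im,C=grab("wrist","pics/f0.png"); print(proj(C,wor(65,0,-11)),proj(C,wor(59,0,-11)),proj(C,wor(62,0,-3)))
cv2.imwrite("pics/f.png",cv2.resize(im[60:270,170:410,::-1],None,fx=2.8,fy=2.8,interpolation=cv2.INTER_CUBIC))
E
```

```text
t 6.3 slide [-6.5  0.5  2.4] rot [ 0.002  0.012 -0.009] tip/grasp loc [88.5 -1.  15.8] F [2.6 0.3 2.2] w 0.011818986218852027
bar (array([ 1.625, -0.433]), array([64.6, -9.4])) M [ 0.06 -0.33  0.  ]
[279.6 211.4] [279.5 201. ] [279.6 209.9]
```

View pics/f.png

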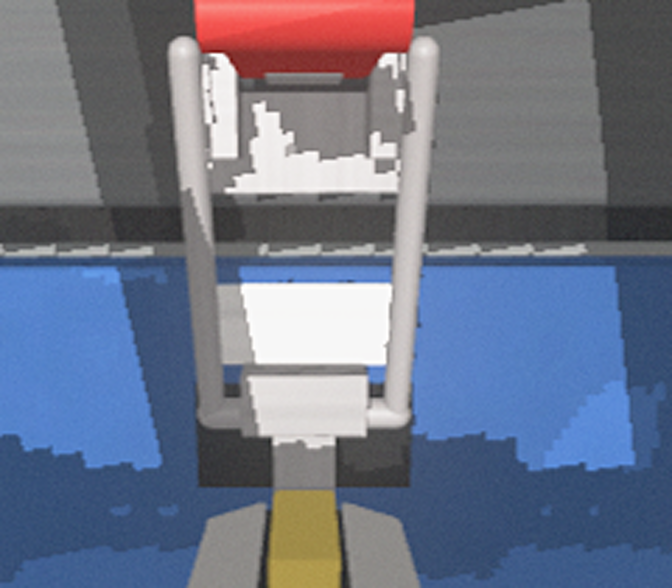

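The grey keeper lip now covers the middle of the bar (crop row ~405, bar at ~413), so the bar is under the lip. The next move draws it snug.

Emit:
{"method": "apply_moves", "body": {"slide": [[2.5, 0, 0.7], [2.5, 0, 0.3]], "rotation": [[0, 0.008, 0], [0, 0, 0]]}}

```text
t: 6.55
position: [0.6629, 0.0575, 0.165]
tool_rot: [0.091, 0.996, 0.0, 0.008]
ft_force: [10.4, 0.1, -1.8]
grip_width: 0.0123
```

```bash
python3 st.py
```

```text
t 6.55 slide [-6.8  0.6  2.7] rot [ 0.002  0.016 -0.01 ] tip/grasp loc [88.2 -1.  16. ] F [10.3  1.8 -1.8] w 0.012276360365616523
bar (array([ 1.609, -0.431]), array([64.4, -9.3])) M [-0.16 -1.7   0.  ]
```

Emit:
{"method": "apply_moves", "body": {"slide": [[0.3, 0, 0.5]], "rotation": [[0, 0, 0]]}}

```text
t: 6.65
position: [0.6631, 0.0575, 0.165]
tool_rot: [0.091, 0.996, 0.0, 0.009]
ft_force: [1.3, 0.1, 2.3]
grip_width: 0.0116
```

```bash
python3 st.py
```

```text
t 6.65 slide [-6.6  0.6  2.6] rot [ 0.002  0.017 -0.01 ] tip/grasp loc [88.4 -1.  16. ] F [1.2 0.3 2.3] w 0.011604522468691683
bar (array([ 1.619, -0.431]), array([64.6, -9.3])) M [ 0.06 -0.15  0.02]
```

Emit:
{"method": "apply_moves", "body": {"slide": [[1.6, 0, 0.5], [1.6, 0, 0.5], [1.6, 0, 0.5]], "rotation": [[0, 0.005, 0], [0, 0.003, 0], [0, 0.003, 0]]}}

```text
t: 6.95
position: [0.6629, 0.0575, 0.1651]
tool_rot: [0.091, 0.996, 0.001, 0.009]
ft_force: [8.0, -0.4, 0.2]
grip_width: 0.012
```

```bash
python3 st.py
```

```text
t 6.95 slide [-6.8  0.6  2.7] rot [ 0.003  0.019 -0.011] tip/grasp loc [88.2 -1.  16.1] F [7.9 1.  0.2] w 0.011983600809397442
bar (array([ 1.609, -0.43 ]), array([64.4, -9.2])) M [-0.15 -1.24  0.01]
```

Emit:
{"method": "apply_moves", "body": {"slide": [[1.2, 0, 0.3], [1.2, 0, 0.3]], "rotation": [[0, 0, 0], [0, 0, 0]]}}

```text
t: 7.15
position: [0.6628, 0.0575, 0.1651]
tool_rot: [0.091, 0.996, 0.001, 0.012]
ft_force: [6.3, -0.6, 0.9]
grip_width: 0.0118
```

```bash
python3 st.py
```

```text
t 7.15 slide [-6.9  0.6  2.8] rot [ 0.004  0.025 -0.011] tip/grasp loc [88.1 -1.  16.1] F [6.4 0.5 0.9] w 0.011843413567266366
bar (array([ 1.604, -0.43 ]), array([64.3, -9.2])) M [-0.12 -1.11  0.07]
```

6.4 N and snug. Next I let go of the loop.

Emit:
{"method": "apply_moves", "body": {"slide": [[0.8, 0, 0], [0, 0, 0], [0, 0, 0], [0, 0, 0]], "rotation": [[0, 0, 0], [0, 0, 0], [0, 0, 0], [0, 0, 0]], "hand": 0.4}}

```text
t: 7.55
position: [0.6574, 0.0582, 0.1627]
tool_rot: [0.091, 0.996, 0.001, 0.006]
ft_force: [0.2, 0.4, -0.1]
grip_width: 0.0368
```

Emit:
{"method": "apply_moves", "body": {"slide": [[0, 0, -12], [0, 0, -20], [0, 0, -25], [0, 0, -25], [0, 0, 0]], "rotation": [[0, 0, 0], [0, 0, 0], [0, 0.02, 0], [0, 0, 0], [0, 0, 0]]}}

```text
t: 8.05
position: [0.6551, 0.0584, 0.2486]
tool_rot: [0.091, 0.996, 0.001, -0.007]
ft_force: [0.0, -0.2, 1.0]
grip_width: 0.0373
```

```bash
python3 st.py
python3 - <<'E'
from h import *
im,C=grab("wrist","pics/g0.png")
for p in((65,0,-11),(59,0,-11)): print(proj(C,wor(*p)))
for th in(1.2,1.4,1.6,1.8): print(th,[proj(C,wor(-70*np.cos(th),y,70*np.sin(th))).tolist() for y in(-11,11)])
cv2.imwrite("pics/g.png",im[:,:,::-1])
E
```

```text
t 8.05 slide [-15.8   1.   85.8] rot [ 0.002 -0.014 -0.01 ] tip/grasp loc [80.3 -1.5 99.6] F [ 0.1 -0.2  1. ] w 0.03727860467731882
bar (array([2.25 , 0.507]), array([73.8, 49.5])) M [ 0.08 -0.06 -0.01]
[279.6 197.7]
[279.6 190.3]
1.2 [[258.3, 58.3], [299.9, 57.9]]
1.4 [[258.5, 84.4], [300.2, 84.0]]
1.6 [[259.0, 111.8], [300.2, 111.3]]
1.8 [[259.7, 138.2], [299.9, 137.8]]h.py:41: RuntimeWarning: The iteration is not making good progress, as measured by the 
 improvement from the last ten iterations.
  q=fsolve(lambda q:fk(*q)[1]-g,[1.3,-.3]); return q.round(3),fk(*q)[0].round(1)
```

View pics/g.png

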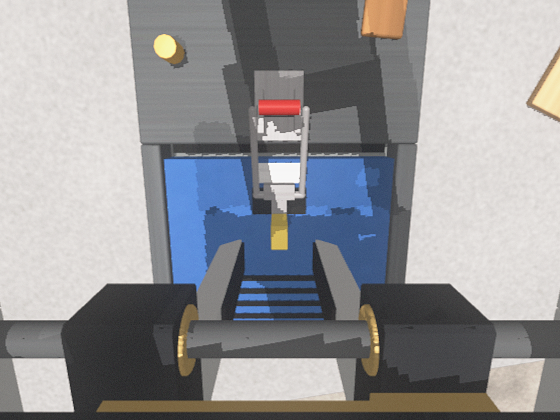

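The keeper lip is still over the bar. The lever's red end is at (279,107), so it stands upright (θ≈1.57). Next I shut the fingers and move behind the lever on its +x side.

Emit:
{"method": "apply_moves", "body": {"slide": [[18, 1, 0], [18, 0, 0], [18, 0, 5], [0, 0, 14], [0, 0, 0]], "rotation": [[0, 0, 0], [0, 0, 0], [0, 0, 0], [0, 0, 0], [0, 0, 0]], "hand": 0}}

```text
t: 8.6
position: [0.5972, 0.0693, 0.2197]
tool_rot: [0.091, 0.996, 0.001, -0.014]
ft_force: [0.6, -0.0, -0.5]
grip_width: 0.0018
```

```bash
python3 st.py 2>/dev/null|head -1
```

```text
t 8.6 slide [-75.1   1.   55.1] rot [-0.001 -0.027 -0.01 ] tip/grasp loc [21.4 -0.7 70.7] F [ 0.6  0.1 -0.5] w 0.0017674403853749296
```

Emit:
{"method": "apply_moves", "body": {"slide": [[3, 0, -4], [4, 0, -1], [4, 0, 0], [4, 0, 0], [4, 0, 0]], "rotation": [[0, -0.02, 0], [0, 0, 0], [0, 0, 0], [0, 0, 0], [0, 0, 0]]}}

```text
t: 9.1
position: [0.5846, 0.0711, 0.2228]
tool_rot: [0.092, 0.996, -0.001, 0.003]
ft_force: [8.2, -0.9, -3.3]
grip_width: 0.0004
```

```bash
python3 st.py 2>/dev/null|head -1
```

```text
t 9.1 slide [-85.8   1.6  60.9] rot [-0.001  0.007 -0.012] tip/grasp loc [ 8.7 -1.  73.8] F [ 8.2  0.5 -3.3] w 0.000442206095985918
```

Emit:
{"method": "apply_moves", "body": {"slide": [[5, 0, 0], [5, 0, 0.5], [5, 0, 1], [5, 0, 1]], "rotation": [[0, 0, 0], [0, 0, 0], [0, 0, 0], [0, 0, 0]]}}

```text
t: 9.5
position: [0.5759, 0.0727, 0.2225]
tool_rot: [0.094, 0.995, -0.001, 0.019]
ft_force: [7.0, -1.2, -2.0]
grip_width: 0.0004
```

```bash
python3 st.py 2>/dev/null|head -1
```

```text
t 9.5 slide [-92.8   1.8  63.5] rot [ 0.001  0.037 -0.015] tip/grasp loc [-0.  -1.  73.5] F [ 7.1  0.  -2. ] w 0.0004172923423661124
```

Emit:
{"method": "apply_moves", "body": {"slide": [[5, 0, 1], [6, 0, 1], [6, 0, 1.5], [6, 0, 2]], "rotation": [[0, 0.025, 0], [0, 0.015, 0], [0, 0.015, 0], [0, 0.01, 0]]}}

```text
t: 9.9
position: [0.5658, 0.0744, 0.22]
tool_rot: [0.095, 0.995, 0.002, 0.003]
ft_force: [7.6, -1.3, -0.8]
grip_width: 0.0006
```

```bash
python3 st.py 2>/dev/null|head -1
```

```text
t 9.9 slide [-105.     2.2   58.2] rot [ 0.004  0.007 -0.018] tip/grasp loc [-10.4  -1.   71. ] F [ 7.7  0.  -0.8] w 0.0005539637952485059
```

Emit:
{"method": "apply_moves", "body": {"slide": [[6, 0, 2], [6, 0, 2.5], [6, 0, 3], [6, 0, 3.5], [6, 0, 4]], "rotation": [[0, 0.01, 0], [0, 0.01, 0], [0, 0.01, 0], [0, 0.01, 0], [0, 0.01, 0]]}}

```text
t: 10.4
position: [0.5565, 0.076, 0.2155]
tool_rot: [0.098, 0.995, 0.004, 0.008]
ft_force: [7.5, -2.1, 3.8]
grip_width: 0.0005
```

```bash
python3 st.py 2>/dev/null|head -1
```

```text
t 10.4 slide [-114.     2.7   54.8] rot [ 0.009  0.015 -0.024] tip/grasp loc [-19.8  -1.   66.5] F [ 7.7 -0.8  3.8] w 0.0005473806987301975
```

Emit:
{"method": "apply_moves", "body": {"slide": [[6, 0, 4], [6, 0, 5], [6, 0, 5], [5, 0, 6]], "rotation": [[-0.004, 0.012, -0.01], [0, 0.01, -0.01], [0, 0.01, 0], [0, 0.01, 0]]}}

```text
t: 10.8
position: [0.5487, 0.0775, 0.2094]
tool_rot: [0.089, 0.996, 0.008, 0.011]
ft_force: [2.5, -1.6, 8.7]
grip_width: 0.0003
```

```bash
python3 st.py 2>/dev/null|head -1
```

```text
t 10.8 slide [-121.7    0.2   49.5] rot [ 0.018  0.021 -0.006] tip/grasp loc [-27.7  -0.8  60.4] F [ 2.7 -1.2  8.7] w 0.00033002241610653635
```

Emit:
{"method": "apply_moves", "body": {"slide": [[5, 0, 6], [5, 0, 6], [4, 0, 6], [4, 0, 6]], "rotation": [[-0.015, 0.015, 0], [-0.005, 0.015, 0], [0, 0.01, 0], [0, 0.01, 0]]}}

```text
t: 11.2
position: [0.5405, 0.0785, 0.2001]
tool_rot: [0.089, 0.996, 0.02, 0.005]
ft_force: [1.3, -1.9, 5.6]
grip_width: 0.0007
```

```bash
python3 st.py 2>/dev/null|head -1
```

```text
t 11.2 slide [-130.8    0.2   38.4] rot [ 0.04   0.006 -0.007] tip/grasp loc [-36.   -1.2  51.1] F [ 1.6 -1.7  5.6] w 0.0007428070346838273
```

Emit:
{"method": "apply_moves", "body": {"slide": [[3, 0, 6], [3, 0, 6], [2, 0, 6], [2, 0, 6]], "rotation": [[0.02, 0.01, 0], [0.02, 0.01, 0], [0.01, 0.01, 0], [0, 0.01, 0]]}}

```text
t: 11.6
position: [0.5338, 0.0807, 0.1851]
tool_rot: [0.09, 0.996, -0.003, -0.01]
ft_force: [-0.1, -0.3, 2.2]
grip_width: 0.0004
```

```bash
python3 st.py 2>/dev/null|head -1
```

```text
t 11.6 slide [-138.4    0.9   19.8] rot [-0.007 -0.02  -0.008] tip/grasp loc [-43.1  -0.2  36.1] F [-0.1 -0.3  2.2] w 0.0004449094773246873
```

Emit:
{"method": "apply_moves", "body": {"slide": [[1, 0, 4], [0, 0, 4], [0, 0, 4], [0, 0, 2]], "rotation": [[0, -0.01, 0], [0, 0, 0], [0, 0, 0], [0, 0, 0]]}}

```text
t: 12.0
position: [0.5317, 0.0808, 0.1705]
tool_rot: [0.09, 0.996, -0.003, -0.006]
ft_force: [-4.3, 0.5, 19.6]
grip_width: 0.0003
```

```bash
python3 st.py 2>/dev/null|head -1
```

```text
t 12.0 slide [-140.2    1.2    6.4] rot [-0.007 -0.011 -0.008] tip/grasp loc [-45.1  -0.5  21.5] F [-4.3 -0.3 19.6] w 0.00025448693673910377
```

The lever is on its stop, at 19.6 N. I retreat and check.

Emit:
{"method": "apply_moves", "body": {"slide": [[0, 0, -5], [0, 0, -20], [0, 0, -30], [0, 0, -35], [0, 0, -20], [0, 0, 0]], "rotation": [[0, 0, 0], [0, 0, 0], [0, 0, 0], [0, 0, 0], [0, 0, 0], [0, 0, 0]]}}

```text
t: 12.6
position: [0.5317, 0.0807, 0.2793]
tool_rot: [0.09, 0.996, -0.003, -0.01]
ft_force: [-1.0, 0.2, 0.1]
grip_width: 0.0008
```

Emit:
{"method": "apply_moves", "body": {"slide": [[-30, 0, 0], [-30, 0, 0], [-30, 0, 0], [-20, 0, 0], [0, 0, 0]], "rotation": [[0, 0, 0], [0, 0, 0], [0, 0, 0], [0, 0, 0], [0, 0, 0]]}}

```text
t: 13.1
position: [0.6411, 0.0602, 0.2676]
tool_rot: [0.09, 0.996, -0.003, -0.015]
ft_force: [-0.9, -0.1, 0.3]
grip_width: 0.0005
```

```bash
python3 st.py 2>/dev/null|head -1;  python3 - <<'E'
from h import *
im,C=grab("wrist","pics/k0.png")
for p in((50,0,0),(-70,-11,2.5),(-70,11,2.5),(31,0,-16)): print(p,proj(C,wor(*p)))
sc,_=grab("scene","pics/k1.png")
cv2.imwrite("pics/k.png",np.hstack([im[0:400,130:470],cv2.resize(sc[170:320,270:410],(373,400))])[:,:,::-1])
E
```

```text
t 13.1 slide [-31.9   2.8 104.1] rot [-0.01  -0.03  -0.009] tip/grasp loc [ 66.1  -2.1 118.6] F [-0.9 -0.2  0.3] w 0.0004774292481132996
(50, 0, 0) [281.9 197. ]
(-70, -11, 2.5) [266.3  39.4]
(-70, 11, 2.5) [295.8  39.1]
(31, 0, -16) [281.8 172. ]
```

View pics/k.png

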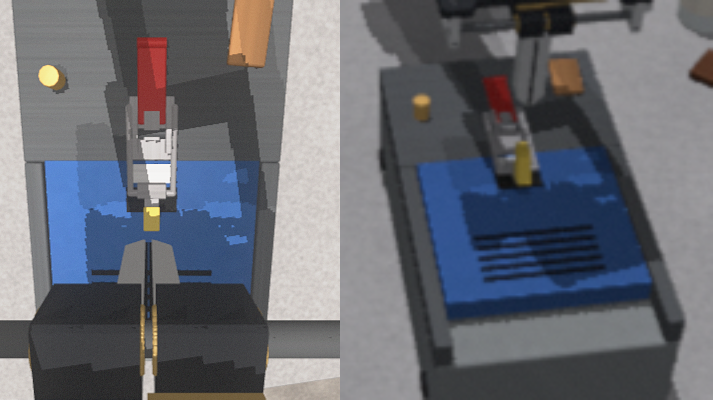

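The lever end is at row 38 (39 predicted for fully down), and the bar is at about row 195 (197 predicted for 50 mm). The cover is against the seal, the chip and gauge are in place, and the robot is clear.

```bash
python3 -c "
from h import *
print(ctrl.sign_off())"
```

```text
the job is handed in; nothing more can be done
None
```

The filter cover is latched shut and the job is handed in, at about 13 s on the robot's clock.

- **Hooking:** I took the loop by its yellow tab and passed its bar over and behind the keeper. I then felt for the post, and the wrist view showed the keeper's lip covering the bar.
- **Drawing snug:** The pull was 6.4 N at the last reading before I let go. On the way it read 10.3 N once and 7.9 N once, above the 6 N asked for but under the 12 N limit.
- **Lever:** I pressed it over centre with the shut fingers at roughly 8–9 N. It went down onto its stop with a last push of about 20 N, under the 35 N limit.

**Last checks:** In the final wrist view the lever end and bar were within 2 pixels of where a fully closed latch should put them. The cover lay against the seal. The chip and gauge looked unmoved, and I went nowhere near the other things. The robot was touching nothing.

One check disagreed slightly: arm position and camera differed by about 2 mm on where the hooked bar was, which is within the calibration error. Forces were read only at the end of each move call, so short peaks in between were not seen.

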